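# Line up the rubber stamps by height beside the pencil cup

## Robot

A 7-joint arm with a two-finger parallel gripper is mounted at the origin on the work surface. World frame = base frame: x ahead of the robot, y to its left, z up, the work surface at z = 0. Lengths are in mm, angles in rad, forces in N, time in s.
With the tool pointing down it reaches from about 400 to 875 mm from the base axis. Payload 19.3 kg.
Tool frame: the origin (TCP) lies at the very end of the fingers, on their centre line; the grasp point (between the pads) lies 19 mm behind it (grip_point_offset is the z of the grasp point in the tool frame, in mm); z points along the fingers, y is the line along which they close (so a half turn about z gives the same grasp; the last joint's range is limited). The gripper opens to 85 mm and grips with 20 to 120 N. Pads are 22 mm wide; open, the fingers measure 114 mm over their backs; the gripper's body (76 mm by 85 mm) begins 54 mm behind the grasp point. The pads swing forward as they close: fully open they stand 13 mm farther back than shut.
Start: joints at [1.076, 0.521, -0.036, 1.599, 0.021, 1.021, -0.113], TCP at [257.558, -569.454, 206.291] pointing down, gripper open.
Joint ranges: [-2.91, 2.91], [-0.3, 2.13], [-1.5, 1.42], [0.17, 2.43], [-1.26, 4.41], [0.16, 1.93], [-2.52, 2.52]. Speed limits (rad/s): [1.89, 1.89, 2.39, 2.39, 3.01, 3.01, 3.01].

## Interface

Orientations are given as a 3x3 rotation matrix whose columns are the frame's x, y, z axes.
In Python, from workcell import movep, movel, goto_joints, open_gripper, clamp, wait, inverse_kinematics, read_state, camera, PlanningError, finish_job, grip_point_offset gives the robot as it stands. Calls block until the motion is done:
- movep(position, orientation): joint-space move of the TCP to a pose.
- movel(position, frame=None, max_speed=150, guard=None): straight line of the TCP; frame=None keeps the orientation; max_speed is the mean speed in mm/s. With guard (N) it stops when the force on the tool has changed by that much, and returns True; else False.
- goto_joints(angles): joint-space move.
- open_gripper() and clamp(): open the fingers fully, or close them until they stop; the grip force is fixed at half the most.
- wait(seconds).
- inverse_kinematics(position, orientation): joint angles nearest the present ones, or None.
- read_state(): the state.
- camera(name): name is "scene" or "top" or "wrist"; returns a dict with "image" (384x512x3 uint8, blue, green, red), "range_z" (384x512 float32, mm along the optical axis (not along the pixel's ray), 0 where there is no reading), "fx", "fy", "cx", "cy" (pixels), "cam_to_world" (4x4, takes a point from camera to world coordinates). Camera axes: x right, y up, looking along -z (the intrinsics and any distortion apply to the point x, -y, -z); pixel columns grow to the right and rows downward; lengths in mm; the calibration is good to about 2 mm. A picture is of the moment at which its call begins.
A pose or a line that the arm cannot do raises PlanningError and nothing moves.
- finish_job(): hands the job in; it is judged then, once.
The state is a dict: "time": time; "qpos": joint angles; "qvel": joint speeds; "joint_efforts": joint torques, N m; "eef_pos": TCP position; "tool_rot": TCP orientation; "ft_force": force on the tool from outside, world axes, zero at the start; "torque": the same for the moment, N m; "finger_gap": finger opening in mm; "gripper_force": force on a finger pad.
Only numpy, scipy, OpenCV 4.12 (cv2) and the standard library are available. Lean on these libraries where they do the work, as an engineer would, in place of code of your own. Each camera call takes 0.05 s, during which the arm holds its last target. There are 200 camera calls.

## Task

Stand the four wooden rubber stamps on the four grey felt squares of the wooden strip, one in the middle of each, upright and in order of height: the tallest on the square at the pencil cup's end, then shorter and shorter towards the tape dispenser. Leave the pencil cup and the tape dispenser where they stand, and do not knock any stamp over on the way.

Things in the scene. Friction and masses are not known exactly. Their poses are not given: they have to be found in the camera images.
- stamp_round: The tallest stamp, 86 mm tall. Pale wooden rubber stamp: round base 46 mm across, 14 mm thick (lowest 3 mm black rubber), with an upright handle on its middle: a 16 mm neck topped by a round knob 26 mm across and 26 mm high, flat top 86 mm above the underside. About 60 g, stands upright. Origin: centre of the underside; z up through the knob.
- stamp_square: The second tallest stamp, 74 mm tall. Pale wooden rubber stamp: square base 44 x 44 mm, 14 mm thick (lowest 3 mm black rubber), with an upright handle on its middle: a 16 mm neck topped by a round knob 26 mm across and 26 mm high, flat top 74 mm above the underside. About 60 g, stands upright. Origin: centre of the underside; z up through the knob; x and y along the sides of the base.
- stamp_oblong: The third tallest stamp, 62 mm tall. Pale wooden rubber stamp: oblong base 60 mm (its x) by 28 mm (its y), 14 mm thick (lowest 3 mm black rubber), with an upright handle on its middle: a 16 mm neck topped by a round knob 26 mm across and 26 mm high, flat top 62 mm above the underside. About 60 g, stands upright. Origin: centre of the underside; z up through the knob.
- stamp_small: The shortest stamp, 50 mm tall. Pale wooden rubber stamp: small square base 30 x 30 mm, 14 mm thick (lowest 3 mm black rubber), with an upright handle on its middle: a 16 mm neck topped by a round knob 26 mm across and 26 mm high, flat top 50 mm above the underside. About 60 g, stands upright. Origin: centre of the underside; z up through the knob; x and y along the sides of the base.
- mark_1: Grey felt square, 58 x 58 mm, number 1 of four equal ones in a straight row (mark_1 to mark_4 in turn, 75 mm between centres), let in flush with the top of a fixed brown wooden strip 86 x 320 x 6 mm. Origin: centre of the square on the strip's top, 6 mm above the cart top; y runs along the row from mark_4 towards mark_1, x across it.
- mark_2: Grey felt square, 58 x 58 mm, number 2 of four equal ones in a straight row (mark_1 to mark_4 in turn, 75 mm between centres), let in flush with the top of a fixed brown wooden strip 86 x 320 x 6 mm. Origin: centre of the square on the strip's top, 6 mm above the cart top; y runs along the row from mark_4 towards mark_1, x across it.
- mark_3: Grey felt square, 58 x 58 mm, number 3 of four equal ones in a straight row (mark_1 to mark_4 in turn, 75 mm between centres), let in flush with the top of a fixed brown wooden strip 86 x 320 x 6 mm. Origin: centre of the square on the strip's top, 6 mm above the cart top; y runs along the row from mark_4 towards mark_1, x across it.
- mark_4: Grey felt square, 58 x 58 mm, number 4 of four equal ones in a straight row (mark_1 to mark_4 in turn, 75 mm between centres), let in flush with the top of a fixed brown wooden strip 86 x 320 x 6 mm. Origin: centre of the square on the strip's top, 6 mm above the cart top; y runs along the row from mark_4 towards mark_1, x across it.
- pencil_cup: Round stainless pencil cup, 72 mm across and 95 mm tall, with three pencils standing out of it to 154 mm height. Stands loose on the cart beyond one end of the row (either end), its centre about 130 mm from the nearest felt square's centre. Not to be moved. Origin: centre of its underside.
- tape_dispenser: Black tape dispenser, 130 mm long (its x), 55 mm wide, 83 mm tall over the clear tape roll. Stands loose on the cart beyond the other end of the row, its centre about 130 mm from the nearest felt square's centre. Not to be moved. Origin: centre of its underside.
Not all that is in view belongs to the job. Leave any pink or red look-alike of the stamp_round alone. What is shaped like the stamp_small but pink is not meant.

How it is judged:
By the outcome, as a careful person would: the job done as asked, in the order asked, and still so for the second after the job is handed in, with the robot touching nothing.
It also fails if it takes over 90 s, if anything falls off the work surface, if the arm or the gripper's body presses on something with over 40 N, if the wrist force passes 120 N, or if a joint passes its speed limit or range.

## Working session

There is one attempt and no reset: what is moved stays moved. The work goes in short steps, each a Python script; the robot and the scene stay as the last script left them, time stands still between calls to the robot, and variables do not carry over. Pictures are saved under pics/ and viewed, at most 14 in all, crops included, and the job is handed in when it is done.

```bash
ls; mkdir -p pics; python3 - <<'E'
from workcell import *
import cv2,numpy as np
for n in ["top","scene"]:
    c=camera(n); cv2.imwrite(f"pics/{n}0.png",c["image"]); np.savez(f"{n}0.npz",**c)
    print(n,c["fx"],c["fy"],c["cx"],c["cy"],c["cam_to_world"].round(3).tolist(),[k for k in c], (c["range_z"]>0).mean())
s=read_state(); print(s["time"],s["tool_rot"],grip_point_offset)
E
```

```text
pics
top 479.00410880279844 479.00410880279844 260.54768586667586 189.65162707606675 [[-0.023, 0.988, -0.154, 352.248], [-1.0, -0.024, -0.003, -21.741], [-0.006, 0.154, 0.988, 980.581], [0.0, 0.0, 0.0, 1.0]] ['image', 'range_z', 'fx', 'fy', 'cx', 'cy', 'cam_to_world'] 0.9959920247395834
scene 455.8203433463615 455.8203433463615 247.07358521340169 196.05405272220787 [[0.399, -0.531, 0.748, 1312.569], [0.917, 0.228, -0.328, -347.648], [0.004, 0.816, 0.578, 660.004], [0.0, 0.0, 0.0, 1.0]] ['image', 'range_z', 'fx', 'fy', 'cx', 'cy', 'cam_to_world'] 0.9958852132161459
0.1 [[ 9.11092188e-01  4.12202395e-01 -4.59517403e-04]
 [ 4.12202645e-01 -9.11091787e-01  8.57304297e-04]
 [-6.52796473e-05 -9.70497537e-04 -9.99999527e-01]] -18.700000000000003
```

View pics/top0.png

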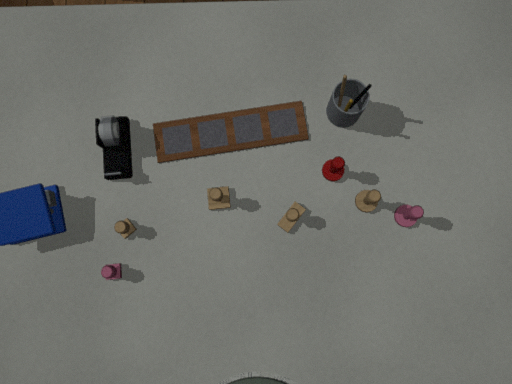

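View pics/scene0.png

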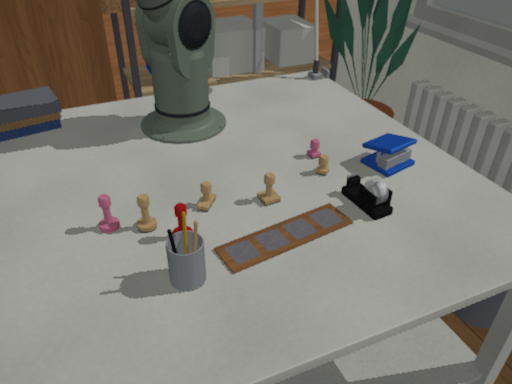

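The top view shows the strip from (160,140) to (305,120). The pencil cup is at its right end (347,103) and the tape dispenser at its left end (116,148), so mark order runs right to left.

Candidates in the top view:
- Wooden: round (367,201), square (218,197), oblong (291,217), small (124,228).
- Look-alikes: red (335,170), pink tall (408,215), pink small (112,271).

The pale wooden ones fit the description. I'll confirm them in one crop while measuring.

```bash
cat > vis.py <<'E'
import cv2,numpy as np
def ray(c,uv,z):
    uv=np.atleast_2d(uv).astype(float); M=c["cam_to_world"]
    d=np.c_[(uv[:,0]-c["cx"])/c["fx"],-(uv[:,1]-c["cy"])/c["fy"],-np.ones(len(uv))]@M[:3,:3].T
    t=(z-M[2,3])/d[:,2]; return M[:3,3]+d*t[:,None]
def cloud(c):
    v,u=np.mgrid[:384,:512]; r=c["range_z"]; M=c["cam_to_world"]
    p=np.stack([(u-c["cx"])/c["fx"]*r,-(v-c["cy"])/c["fy"]*r,-r],-1)
    return p@M[:3,:3].T+M[:3,3]
def box(c,mask,z):
    v,u=np.nonzero(mask); return cv2.minAreaRect(ray(c,np.c_[u,v],z)[:,:2].astype(np.float32))
def comps(m,amin):
    n,l,s,ce=cv2.connectedComponentsWithStats(m.astype(np.uint8))
    return [(l==i,ce[i],s[i,4]) for i in range(1,n) if s[i,4]>=amin]
E
python3 - <<'E'
from vis import *
np.set_printoptions(precision=1,suppress=True)
H=dict(round=86,square=74,oblong=62,small=50)
px={"top":dict(round=(367,201),square=(218,197),oblong=(291,217),small=(124,228)),
    "scene":dict(round=(145,213),square=(269,188),oblong=(206,195),small=(323,164))}
for n in ["top","scene"]:
    c=dict(np.load(f"{n}0.npz")); P=cloud(c); hsv=cv2.cvtColor(c["image"],cv2.COLOR_BGR2HSV)
    wood=(hsv[...,0]>8)&(hsv[...,0]<25)&(hsv[...,1]>70)
    v,u=np.mgrid[:384,:512]
    for k,(a,b) in px[n].items():
        near=wood&(np.hypot(u-a,v-b)<27); h=H[k]
        top=near&(abs(P[...,2]-h)<5); base=near&(P[...,2]<19)
        t=P[top]; print(n,k,"hsv",np.median(hsv[near],0),"zmax",P[near][:,2].max(),"ntop",top.sum(),
          "circ",(np.array(cv2.minEnclosingCircle(ray(c,np.c_[u[top],v[top]],h)[:,:2].astype(np.float32))[0]) if top.any() else 0),"meancloud",t.mean(0) if len(t) else 0,
          "base",box(c,base&(P[...,2]>9),14))
    if n=="top":
        reg=(u>145)&(u<318)&(v>95)&(v<170)
        s=max(comps(reg&(hsv[...,0]<20)&(hsv[...,1]>70)&(P[...,2]<15),300),key=lambda x:x[2])[0].astype(np.uint8)
        cn=max(cv2.findContours(s,cv2.RETR_EXTERNAL,cv2.CHAIN_APPROX_NONE)[0],key=cv2.contourArea)
        full=cv2.drawContours(np.zeros_like(s),[cn],-1,1,-1)
        print("strip",box(c,full,6))
        for m,ce,ar in comps((full>0)&(s==0),200): print("felt",ce,ar,box(c,m,6))
    else: print("strip px colour only in top")
a=cv2.imread("pics/top0.png")[150:290,90:430]; b=cv2.imread("pics/scene0.png")[130:270,90:345]
cv2.imwrite("pics/crop.png",np.vstack([cv2.resize(a,(700,288)),cv2.resize(b,(546,300))if 0 else cv2.copyMakeBorder(cv2.resize(b,(546,300)),0,0,0,154,0)]))
E
```

```text
top round hsv [ 18.  95. 113.] zmax 980.580705902734 ntop 124 circ [ 474.8 -232.5] meancloud [ 475.4 -232.7   85. ] base ((474.087158203125, -230.75296020507812), (42.91407012939453, 39.54625701904297), 30.582260131835938)
top square hsv [ 18.  96. 113.] zmax 79.83413797733124 ntop 120 circ [488.7  67.7] meancloud [489.   68.1  72.7] base ((488.83837890625, 67.3998031616211), (43.017982482910156, 43.03470230102539), 5.046881198883057)
top oblong hsv [ 18.  95. 119.] zmax 980.580705902734 ntop 121 circ [446.8 -79.4] meancloud [446.8 -79.2  60.7] base ((446.9210510253906, -79.71578216552734), (26.850000381469727, 59.24978256225586), 50.63500213623047)
top small hsv [18. 96. 91.] zmax 980.580705902734 ntop 113 circ [431.4 255.4] meancloud [431.6 256.1  48.5] base ((430.9527282714844, 255.1665802001953), (29.270462036132812, 29.366872787475586), 44.77743911743164)
strip ((630.5970458984375, 42.219017028808594), (85.57269287109375, 318.7328796386719), 7.648736000061035)
felt [282.8 122.6] 736 ((646.31201171875, -68.88352966308594), (58.35039138793945, 58.43247604370117), 7.169600009918213
[... 576 characters left out ...]
, 77.316650390625)
scene square hsv [ 19. 100. 130.] zmax 660.0037220907066 ntop 47 circ [498.9  67.7] meancloud [495.   68.9  72. ] base ((497.4188537597656, 68.33056640625), (50.10022735595703, 44.85050964355469), 2.3787856101989746)
scene oblong hsv [ 19.  99. 138.] zmax 660.0037220907066 ntop 51 circ [455.4 -77. ] meancloud [452.8 -78.3  60. ] base ((454.021484375, -78.63223266601562), (29.265960693359375, 63.81204605102539), 51.73740768432617)
scene small hsv [ 18. 100. 123.] zmax 50.94624201080728 ntop 36 circ [440.6 254.6] meancloud [436.7 256.5  48. ] base ((438.6904602050781, 255.45127868652344), (29.749591827392578, 35.95465850830078), 44.23208999633789)
strip px colour only in top
```

View pics/crop.png

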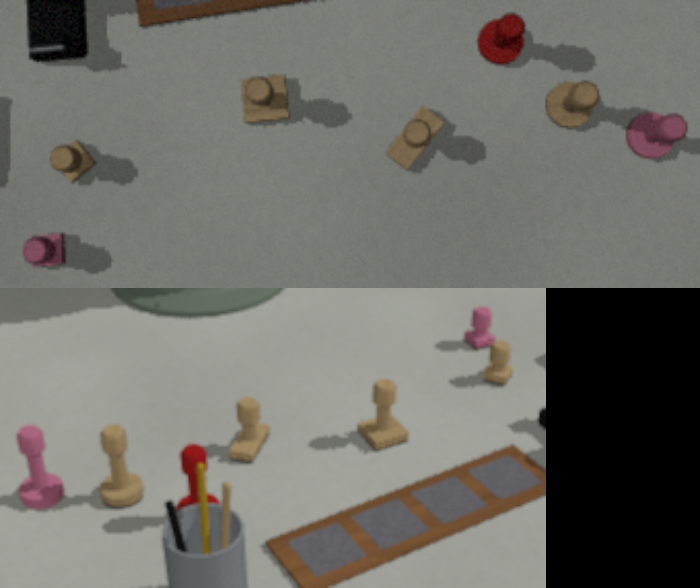

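The crop confirms it: four pale wooden stamps (round, oblong, square, small), while the red tall, pink tall and pink small ones are distinct look-alikes. Next I hover over the round stamp and cross-check with the wrist camera.

```bash
cat > rob.py <<'E'
from workcell import *
from vis import *
ST=dict(round=((474.8,-232.5),-31,86),square=((488.8,67.7),5.05,74),oblong=((446.8,-79.5),-39.4,62),small=((431.3,255.4),44.8,50))
MK=dict(round=(646.3,-68.9),square=(636.2,5.5),oblong=(626.3,79.7),small=(616.5,154.0))
TH=7.6; ZT=230
def R(deg):
    c,s=np.cos(np.radians(deg)),np.sin(np.radians(deg)); return np.array([[-s,c,0],[c,s,0],[0,0,-1.]])
def hover(k): (x,y),th,h=ST[k]; movep([x,y,ZT],R(th))
def knob(c,xy,h):
    "knob-top centre near xy seen by camera c"
    P=cloud(c); hsv=cv2.cvtColor(c["image"],cv2.COLOR_BGR2HSV)
    m=(hsv[...,0]>8)&(hsv[...,0]<26)&(hsv[...,1]>60)&(abs(P[...,2]-h)<3)&(np.hypot(P[...,0]-xy[0],P[...,1]-xy[1])<25)
    v,u=np.nonzero(m)
    if len(u)<20: return None
    (x,y),r=cv2.minEnclosingCircle(ray(c,np.c_[u,v],h)[:,:2].astype(np.float32)); return np.round([x,y,r,len(u)],1)
def pick(k):
    (x,y),th,h=ST[k]; movel([x,y,h-31],max_speed=130); clamp()
    s=read_state(); print(k,"gap",s["finger_gap"],"F",s["gripper_force"],"t",s["time"]); movel([x,y,ZT],max_speed=150)
def place(k):
    (x,y),h=MK[k],ST[k][2]; z=h-31+6; movep([x,y,ZT],R(TH)); print("held gap",read_state()["finger_gap"])
    movel([x,y,z+4],max_speed=120); print("touch",movel([x,y,z-1.5],max_speed=20,guard=4),read_state()["eef_pos"][2]-z)
    open_gripper(); movel([x,y,ZT],max_speed=150); print("t",read_state()["time"])
E
python3 - <<'E'
from rob import *
hover("round"); c=camera("wrist"); cv2.imwrite("pics/w0.png",c["image"])
print(knob(c,ST["round"][0],86),read_state()["eef_pos"],read_state()["time"])
P=cloud(c); print(P[::60,::60,2].round(0))
E
```

```text
[ 475.3 -232.6   12.2  352. ] [ 474.33373602 -233.81171294  229.82089715] 1.6417
[[   0.    0.   -0.   -0.    2.    6.   -0.   84.   -0.]
 [  -0.    1.    0.   14.    0.    2.   57.   72.    2.]
 [   1.    1.    1.    1.   -0.    0.    1.    1.    1.]
 [   0.    0.    1.    1.    1.    0.    3.    2.    1.]
 [   0.    2.    0.    2.    2.    2.    2.    1.    2.]
 [   1.  316.  316.    1.    1.   -0.  304.    1.    2.]
 [ 339.  325.  344.  343.  339.  339.  343. -123.  339.]]
```

View pics/w0.png

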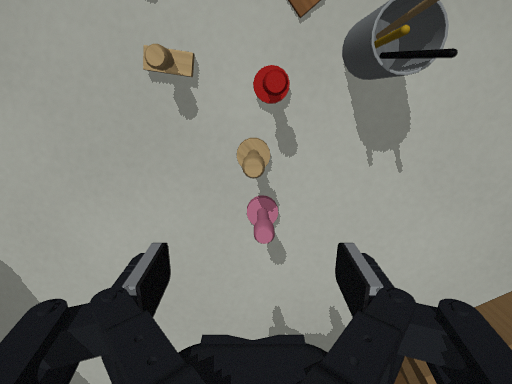

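The wrist view shows the wooden round stamp at (253,160), between red (272,85) and pink (263,220). Fingers at (150,270) and (360,270) straddle it clear of both, and the two cameras agree within 0.6 mm. I'll pick and place it.

```bash
python3 - <<'E'
from rob import *
pick("round"); place("round")
c=camera("top"); cv2.imwrite("pics/top1.png",c["image"]); print(knob(c,MK["round"],92), knob(camera("wrist"),MK["round"],92))
E
```

```text
round gap 20.418705549119842 F 58.5203611291945 t 3.7833
held gap 20.663932335649807
touch True 0.39886367194376504
t 9.7667
[647.6 -69.5  12.   93. ] [647.2 -68.6  12.4 369. ]
```

```bash
python3 - <<'E'
from rob import *
for k in ["square"]:
    hover(k); print(knob(camera("wrist"),ST[k][0],ST[k][2])); pick(k); place(k)
    c=camera("top"); cv2.imwrite("pics/top2.png",c["image"][60:300,90:430].repeat(2,0).repeat(2,1)); print(knob(c,MK[k],6+ST[k][2]), knob(c,MK["round"],92))
E
```

```text
[488.1  69.4  12.3 329. ]
square gap 20.204780189947442 F 58.355884747579694 t 12.9917
held gap 20.14375731595617
touch True 0.48995318595181203
t 18.9833
None None
```

View pics/top2.png

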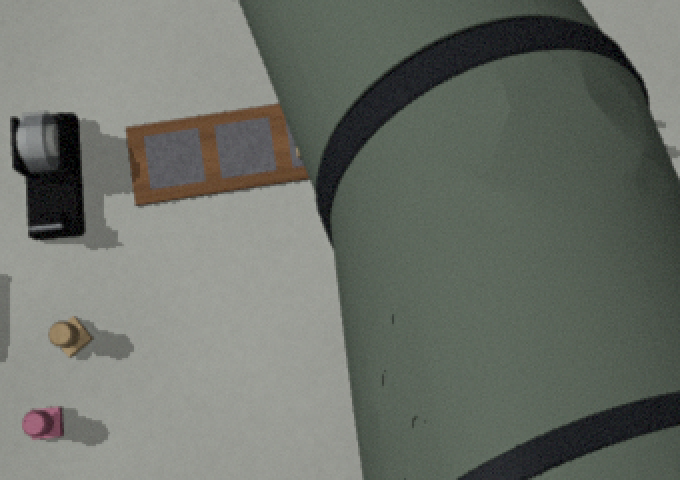

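The arm hides the right-hand half of the strip in this top view. The two left felts (175,155) and (245,148), the small stamp (68,335) and the dispenser are undisturbed. I'll check with the wrist camera instead.

```bash
python3 - <<'E'
from rob import *
c=camera("wrist"); print("sq",knob(c,MK["square"],80),"rd",knob(c,MK["round"],92)); cv2.imwrite("pics/w1.png",c["image"])
k="oblong"; hover(k); print(knob(camera("wrist"),ST[k][0],ST[k][2])); pick(k); place(k)
c=camera("wrist"); [print(k,knob(c,MK[k],6+ST[k][2])) for k in MK]; cv2.imwrite("pics/w2.png",c["image"])
E
```

```text
sq [635.3   7.2  12.3 344. ] rd [647.1 -66.9  12.4 292. ]
[446.1 -78.5  11.9 299. ]
oblong gap 21.020191165361968 F 58.38205564767122 t 22.3
held gap 20.824352783298423
touch True 0.3074984689346749
t 28.8
round [647.3 -66.8  12.9 244. ]
square [635.    8.2  12.4 284. ]
oblong [624.6  80.7  12.4 326. ]
small None
```

View pics/w2.png

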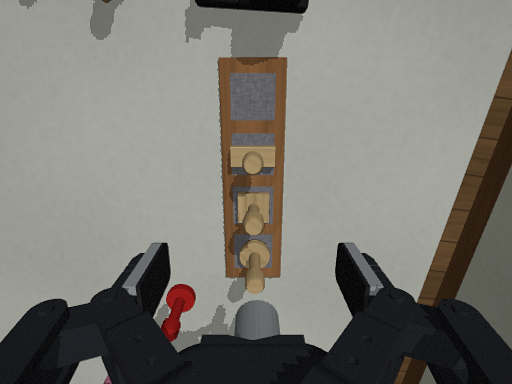

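The wrist view shows round (255,255), square (253,210) and oblong (252,158) standing on their felts and aligned across the strip, with the last felt (253,97) free.

```bash
python3 - <<'E'
from rob import *
k="small"; hover(k); print(knob(camera("wrist"),ST[k][0],ST[k][2])); pick(k); place(k)
hover("small"); print(read_state()["time"])
c=camera("top"); np.savez("top3.npz",**c); cv2.imwrite("pics/top3.png",c["image"][60:300,90:430].repeat(2,0).repeat(2,1))
for k in MK: print(k,MK[k],knob(c,MK[k],6+ST[k][2]))
# base centres (z=20 plane)
P=cloud(c); hsv=cv2.cvtColor(c["image"],cv2.COLOR_BGR2HSV)
for k in MK:
    m=(hsv[...,0]>14)&(hsv[...,0]<26)&(hsv[...,1]>60)&(abs(P[...,2]-20)<5)&(np.hypot(P[...,0]-MK[k][0],P[...,1]-MK[k][1])<36)
    print(k,box(c,m,20))
E
```

```text
[429.1 258.3  12.2 290. ]
small gap 20.850791023734864 F 58.4833263097618 t 32.3417
held gap 20.517716761802713
touch True 0.41163375547238346
t 39.0083
39.8583
round (646.3, -68.9) [647.7 -69.7  11.8 101. ]
square (636.2, 5.5) [636.    6.5  11.6  93. ]
oblong (626.3, 79.7) [625.3  78.4  11.5  89. ]
small (616.5, 154.0) [617.8 154.3  12.   90. ]
round ((645.29345703125, -69.24607849121094), (44.368038177490234, 39.37095260620117), 79.47028350830078)
square ((636.3494262695312, 5.551536560058594), (44.23912048339844, 43.64693069458008), 6.9822163581848145)
oblong ((625.6680297851562, 78.47988891601562), (61.1314582824707, 27.6376953125), 7.211939811706543)
small ((618.62255859375, 155.30282592773438), (29.950119018554688, 28.970966339111328), 0.12902139127254486)
```

View pics/top3.png

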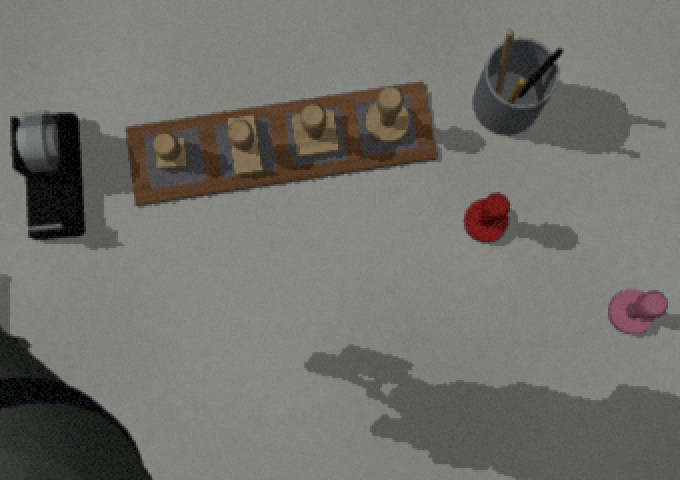

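The picture shows round (388,115), square (315,130), oblong (244,145) and small (170,152) upright and centred within about 2 mm. They run from tallest at the cup (515,85) to shortest at the dispenser (45,170). The cup, dispenser and look-alikes are unmoved and the arm is clear.

```bash
python3 -c "
from workcell import *
print(finish_job())"
```

```text
the job is handed in; nothing more can be done
None
```

The job is handed in: all four stamps stand upright within about 2 mm of the middle of their felt squares, tallest at the pencil cup down to shortest at the tape dispenser, after about 40 s of robot time; nothing was knocked over, and the cup, dispenser and look-alikes were left where they stood.

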